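# Find the tight spot of the tube carousel and brake it there

### The arm

A 6-joint arm with a two-finger parallel gripper is mounted at the origin on the work surface. World frame = base frame: x ahead of the robot, y to its left, z up, the work surface at z = 0. Lengths are in m, angles in degrees, forces in N, time in s.
With the tool pointing down it reaches from about 0.4 to 0.825 m from the base axis. Payload 7 kg.
Tool frame: the origin (TCP) lies midway between the tips of the shut fingers; the grasp point (between the pads) lies 19 mm behind it (ctrl.hold_point_z is the distance from the TCP to the grasp point, in m); z points along the fingers, y is the line along which they close (so a half turn about z gives the same grasp; the last joint's range is limited). The gripper opens to 88 mm and grips with 3 to 60 N. Pads are 19 mm wide; open, the fingers measure 130 mm over their backs; the gripper's body (78 mm by 193 mm) begins 47 mm behind the grasp point.
Start: joints at [92.653, 20.546, 0.682, 0, -70.136, -16.507], TCP at [0.162, 0.655, 0.227] pointing down, gripper open.
Joint ranges: [-176.03, 176.03], [-82.01, 121.73], [-58.28, 71.71], [-173.87, 95.51], [-174.79, -0.11], [-173.66, 173.66]. Speed limits (degrees/s): [136.94, 136.94, 172.46, 180, 180, 180].

### API

Orientations are given as [roll, pitch, yaw] about the fixed x, y, z axes, in that order (R = Rz(yaw) Ry(pitch) Rx(roll)).
In Python, from plant import ctrl gives the robot as it stands.
- The arm moves only by the tool apply_moves, never from a script. Its argument "deltas" is a list of rows, each an object with "fingers": the finger opening in mm, from 0 to 87.6; "delta_pos": the shift along the tool's x, y, z in mm, a list of three; "angular": the turn, a rotation vector about the tool's x, y, z in degrees, a list of three. A call has 1 to 10 rows; each row is the pose to reach, as a shift and turn from the pose commanded when the call began, along the tool's axes at that moment; what a row does not reach only later rows make up. A row lasts 1/10 s, in which the tool goes at most 50 mm and 8.59 degrees, less where a joint would pass 70% of its speed; a pose out of reach is approached as far as the arm can. A call with a gripper value outside its range is refused whole. The fingers move at their own pace and stop on an object; the grip force is fixed at half the most. Time passes only in rows, so rows that repeat a pose let the fingers close. It gives the time, the measured TCP pose, the force, the opening and the grip force at its end, in the units of the state.
- ctrl.get_obs(): the state, without advancing time (a new reading comes with each control period).
- ctrl.snapshot(name): name is "side" or "top"; returns the picture (384x512x3 uint8, red, green, blue); there is no depth.
- ctrl.camera_params(name): a dict with "fx", "fy", "cx", "cy" (pixels), "cam_to_world" (4x4, takes a point from camera to world coordinates). Camera axes: x right, y up, looking along -z (the intrinsics and any distortion apply to the point x, -y, -z); pixel columns grow to the right and rows downward; lengths in m; the calibration is good to about 2 mm. A picture is of the moment at which its call begins. camera_params takes no time and is no camera call.
- ctrl.close_job(): hands the job in; it is judged then, once.
The state is a dict: "clock": time; "joint_pos": joint angles; "qvel": joint speeds; "tau": joint torques, N m; "tool_pos": TCP position; "orientation": TCP orientation; "force": force on the tool from outside, world axes, zero at the start; "moment": the same for the moment, N m; "opening": finger opening in m; "gripper_force": force on a finger pad.
Only numpy, scipy, OpenCV 4.12 (cv2) and the standard library are available. Lean on these libraries where they do the work, as an engineer would, in place of code of your own. Each camera call takes 0.05 s, during which the arm holds its last target. There are 200 camera calls.

### The job

The round tube carousel rubs at one place in its turn. Turn it slowly by its crank knob, feel for where it drags the most, and leave it stopped in the middle of that tight spot; then gently push the brake slide in until its pad bears on the carousel's rim, so that the repair technician finds it parked there. Do not knock the other things on the bench.

Things in the scene. Friction and masses are not known exactly. Their poses are not given: they have to be found in the camera images.
- base: the carousel's fixed base: white plate 240 x 240 x 12 mm with a white drum 196 mm across, top 57 mm above the bench. It is bolted down. Origin on the bench, on the carousel's vertical turning axis. Its own -y points from the axis to the brake, its -x to the drag shoe
- deck: the carousel's turning deck: bare aluminium disc 200 mm across, 14 mm thick, underside 60 mm, top 74 mm above the bench; tube wells (a few capped, 5 mm proud) on a 42 mm radius, black hub 28 mm across, 12 mm tall. Origin on the turning axis, at the underside. Turns about its vertical z without end, both ways; its own +x points from the axis to the crank knob
- hub (a point): middle of the deck's top face, on the turning axis. How it turns: an even drag of about 1 N at the knob, but for one unseen tight spot, never within 25 degrees of the start. There the drag while moving sets in 10 degrees (14 mm at the knob) before the middle, reaches 9 to 16 N near it and is gone 10 degrees past it, alike from either side. At a standstill the force may fade. Left within 8 degrees of the middle it stays
- crank_mid (a point): middle of the crank knob, an upright black cylinder 20 mm across, 45 mm tall on the deck (its top 119 mm above the bench), 78 mm from the turning axis. It spins freely about its own upright axis: pinched from above it can be led round a circle without turning the gripper. This point is on the knob's axis, 102 mm above the bench
- shoe: the drag shoe: fixed grey bracket 18 x 36 x 30 mm on the front (-x of the base) edge of the base plate, 112 mm from the turning axis. Its sprung pad sits out of sight below the deck, and a high spot under the deck rides over it at the tight spot. Origin under the bracket, on top of the base plate
- brake_arm: brake slide, 83 mm long: rubber pad at its inner end, grey upright handle at its outer end. It starts pulled out, its pad 22 mm from the deck's rim; it slides straight towards the turning axis (base's +y) with about 3 N of friction and stays where it is left. Origin 166 mm from the turning axis at the start, 60 mm above the bench
- brake_push (a point): centre of the outer face of the brake slide's handle, 90 mm above the bench and at the start 205 mm from the turning axis on the base's -y side (183 mm when the pad meets the rim). The handle is 36 mm wide, 14 mm thick towards the axis, from 71 to 105 mm above the bench. Push on this face towards the axis; the space outside it is free
- wash_bottle: bystander: white wash bottle with a red cap, 60 mm across, 150 mm tall; origin under its centre
- media_bottle: bystander: amber glass jar with a blue cap, 70 mm across, 130 mm tall; origin under its centre
- beaker: bystander: clear plastic beaker, 68 mm across, 85 mm tall; origin under its centre
- tip_box: bystander: blue pipette-tip box, 85 x 120 x 60 mm tall; origin under its centre
- dish_stack: bystander: stack of clear culture dishes, 90 mm across, 42 mm tall; origin under its centre
- cap_tray: bystander: small white tray 60 x 45 mm with two red caps, 28 mm tall; origin under its centre
- driver: bystander: screwdriver, 160 mm long, lying on the bench; origin under its centre line

How it is judged (in metres and radians):
On the way, in this order (a step that is already met when the one before it is completed fails the run):
1. the deck is at rest in the middle of the tight spot while the brake is still out (contact force between shoe and deck above 6 N and angular speed of deck below 0.1 rad/s and y of brake_push in the frame of base below -0.193 m), for 0.3 s.
2. the brake slide is pushed in against the rim with the deck still in the tight spot (contact force between shoe and deck above 6 N and y of brake_push in the frame of base above -0.1855 m), for 0.2 s.
At the end, for the whole second after the job is handed in: the deck is at rest within about 6 degrees (8 mm at the knob) of the middle of the tight spot (the shoe presses on the deck with over 6 N of its 15 N peak), and the brake slide is in against the rim (beyond 20 mm of its 22 mm) (all of step 2 and angular speed of deck below 0.1 rad/s); the robot touches nothing.
It fails at once if the deck is spun fast (over 3 rad/s) (angular speed of deck above 3 rad/s).
It fails at once if the brake is jammed hard against the rim (over 30 N) (contact force between the fingers and brake_arm above 30 N).
It fails at once if a bystander is knocked away (over 30 mm) (distance of any of wash_bottle, media_bottle, beaker, tip_box, dish_stack, cap_tray, driver from where it was at the start of the episode above 0.03 m).
It also fails if it takes over 72 s, if anything falls off the work surface, if the arm or the gripper's body presses on something with over 40 N, if the wrist force passes 120 N, or if a joint passes its speed limit or range.

## Working session

There is one attempt and no reset: what is moved stays moved. The work goes in short steps, Python scripts to look and compute and a tool call to move; the robot and the scene stay as the last step left them, time stands still between calls to the robot, and variables do not carry over. Pictures are saved under pics/ and viewed, at most 10 in all, crops included, and the job is handed in when it is done.

Besides the shell and the picture viewer there is one more tool, called after "Request:" as name([rows], argument=value, ...), one row to a line, values as JSON. apply_moves: Moves the arm, as the interface text tells. Its arguments: {"type":"object","properties":{"deltas":{"type":"array"}},"required":["deltas"]}

```bash
mkdir -p pics
python3 - <<'E'
from plant import ctrl
import cv2,numpy as np
for n in("top","side"):
    cv2.imwrite(f"pics/{n}0.png",cv2.cvtColor(ctrl.snapshot(n),cv2.COLOR_RGB2BGR))
    p=ctrl.camera_params(n);print(p)
o=ctrl.get_obs();print({k:np.round(v,3) for k,v in o.items()})
E
```

```text
{'fx': 407.28196570965315, 'fy': 407.28196570965315, 'cx': 262.64393928006416, 'cy': 187.69182864419085, 'cam_to_world': array([[-0.02132126,  0.98185389, -0.18843655,  0.29973318],
       [-0.99944308, -0.02577156, -0.02119825, -0.00876049],
       [-0.02566989,  0.18787964,  0.98185656,  1.32337699],
       [ 0.        ,  0.        ,  0.        ,  1.        ]])}
{'fx': 356.16204968507134, 'fy': 356.16204968507134, 'cx': 254.57280695901676, 'cy': 193.6095187136733, 'cam_to_world': array([[ 0.83951892,  0.35022821, -0.4153892 ,  0.07947205],
       [-0.54330934,  0.53438749, -0.6474913 , -0.76016725],
       [-0.00479093,  0.76926602,  0.63891066,  0.8159551 ],
       [ 0.        ,  0.        ,  0.        ,  1.        ]])}
{'clock': np.float64(0.1), 'joint_pos': array([ 9.2655e+01,  2.0587e+01,  6.4000e-01, -1.7000e-02, -7.0138e+01,
       -1.6507e+01]), 'qvel': array([ 0.071, -0.074,  0.065,  0.132, -0.073, -0.031]), 'tau': array([-2.0000e-03, -5.8416e+01,  2.9375e+01,  7.0150e+00,  1.0000e-02,
       -0.0000e+00]), 'tool_pos': array([0.162, 0.655, 0.226]), 'orientation': array([ 1.79914e+02, -9.00000e-03, -1.38580e+01]), 'force': array([-0.42 ,  0.508,  0.079]), 'moment': array([ 0.013, -0.03 , -0.002]), 'gripper_force': np.float64(0.0), 'opening': np.float64(0.088)}
```

View pics/top0.png

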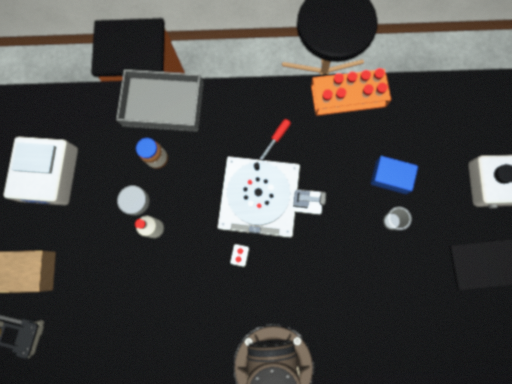

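View pics/side0.png

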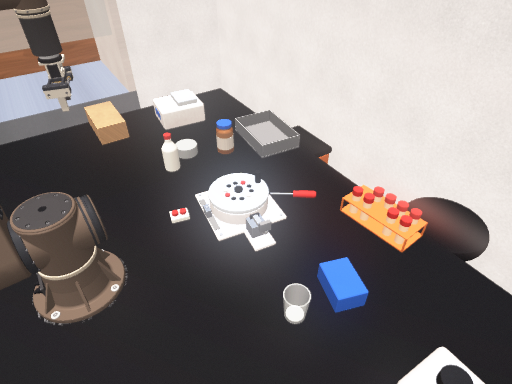

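```bash
cat > h.py <<'E'
from plant import ctrl
import cv2,numpy as np
def ray(n,uv,z):
    p=ctrl.camera_params(n);M=p["cam_to_world"]
    d=M[:3,:3]@np.array([(uv[0]-p["cx"])/p["fx"],-(uv[1]-p["cy"])/p["fy"],-1]);o=M[:3,3]
    return o+d*(z-o[2])/d[2]
def pix(n,X):
    p=ctrl.camera_params(n);M=p["cam_to_world"];c=M[:3,:3].T@(np.array(X)-M[:3,3])
    return np.array([p["cx"]-p["fx"]*c[0]/c[2],p["cy"]+p["fy"]*c[1]/c[2]])
E
python3 - <<'E'
from h import *
im=cv2.imread("pics/top0.png");hsv=cv2.cvtColor(im,cv2.COLOR_BGR2HSV)
m=(hsv[...,2]>110).astype(np.uint8)*255; m[:150]=0;m[245:]=0;m[:,:212]=0;m[:,300:]=0
m[:,:]=np.where((np.arange(384)[:,None]<158)&True,0,m)
c=max(cv2.findContours(m,0,2)[0],key=cv2.contourArea)
r=cv2.minAreaRect(c);b=cv2.boxPoints(r)
P=np.array([ray("top",q,.012) for q in b]);print(r,P.round(3),P.mean(0))
g=cv2.imread("pics/top0.png")[145:250,205:340];cv2.imwrite("pics/c0.png",cv2.resize(g,None,fx=5.5,fy=5.5,interpolation=2))
g=cv2.imread("pics/side0.png")[155:260,180:330];cv2.imwrite("pics/c1.png",cv2.resize(g,None,fx=5,fy=5,interpolation=2))
E
```

```text
((260.5945739746094, 195.76104736328125), (79.82524871826172, 75.33900451660156), 6.654425621032715) [[ 0.421  0.171  0.012]
 [ 0.67   0.142  0.012]
 [ 0.631 -0.121  0.012]
 [ 0.386 -0.083  0.012]] [0.52696826 0.02713919 0.012     ]
```

View pics/c0.png

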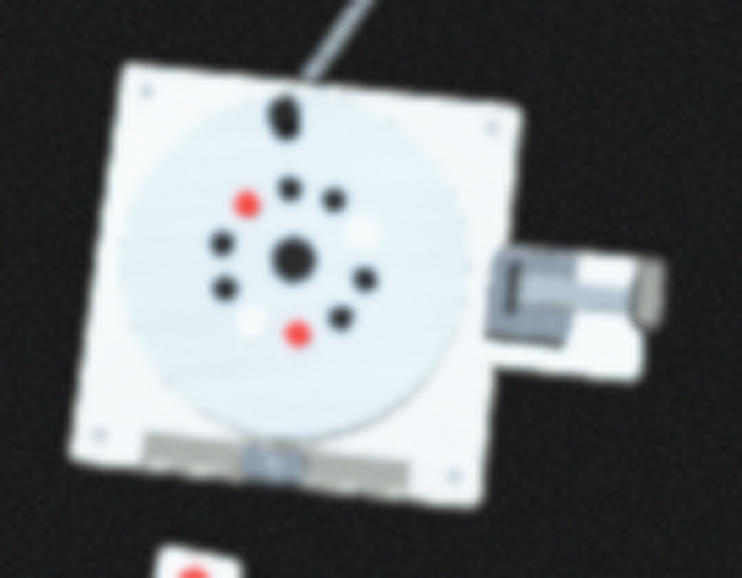

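View pics/c1.png

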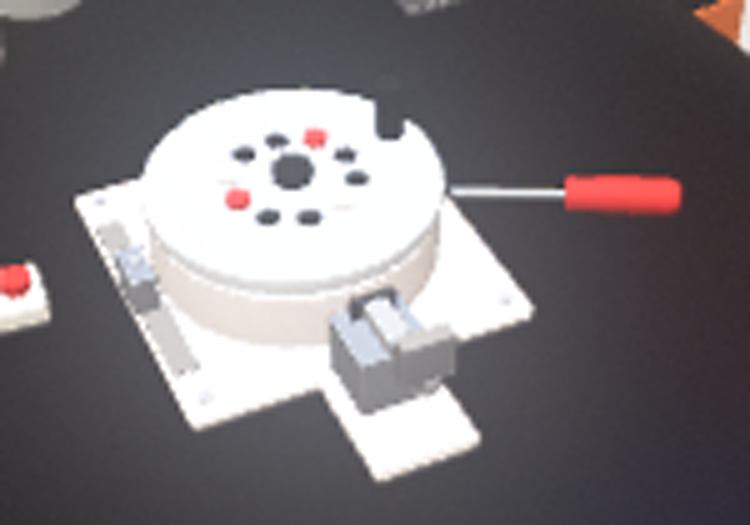

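Run:
```python
from h import *
f=lambda q,z:ray("top",np.array(q)/5.5+[205-.4,145-.4],z)
s=lambda q,z:ray("side",np.array(q)/5+[180-.4,155-.4],z)
C=np.array([f(q,.012) for q in [(122,62),(523,103),(483,508),(70,460)]]);print(C.round(3),C.mean(0))
y=((C[0]-C[1])+(C[3]-C[2]));print("base yaw",np.degrees(np.arctan2(-y[0],y[1])))
print("hub",f((293,259),.086),s((293,165),.086)); print("knob",f((285,107),.119),f((287,130),.074),s((390,92),.119),s((390,130),.074))
print("handle top outer mid",f((664,293),.105), "tray",f((195,575),.02))
```

```text
[[ 0.663  0.137  0.012]
 [ 0.63  -0.105  0.012]
 [ 0.388 -0.072  0.012]
 [ 0.422  0.169  0.012]] [0.52585411 0.03211959 0.012     ]
base yaw -7.782567037689864
hub [0.52501965 0.03296294 0.086     ] [0.52593734 0.03485319 0.086     ]
knob [0.6046816 0.0346467 0.119    ] [0.60246484 0.03537174 0.074     ] [0.59862738 0.02983291 0.119     ] [0.60821842 0.04439019 0.074     ]
handle top outer mid [ 0.49729463 -0.17110144  0.105     ] tray [0.35331365 0.09527351 0.02      ]
```

Request:
apply_moves([
  {"fingers": 60,"delta_pos": [577,496,0],"angular": [0,0,-13.86]},
  {"fingers": 60,"delta_pos": [577,496,0],"angular": [0,0,-13.86]},
  {"fingers": 60,"delta_pos": [577,496,0],"angular": [0,0,-13.86]},
  {"fingers": 60,"delta_pos": [577,496,0],"angular": [0,0,-13.86]},
  {"fingers": 60,"delta_pos": [577,496,0],"angular": [0,0,-13.86]},
  {"fingers": 60,"delta_pos": [577,496,0],"angular": [0,0,-13.86]},
  {"fingers": 60,"delta_pos": [577,496,0],"angular": [0,0,-13.86]},
  {"fingers": 60,"delta_pos": [577,496,0],"angular": [0,0,-13.86]},
  {"fingers": 60,"delta_pos": [577,496,0],"angular": [0,0,-13.86]},
  {"fingers": 60,"delta_pos": [577,496,0],"angular": [0,0,-13.86]},
])

```text
clock: 1.1
tool_pos: [0.4523, 0.2462, 0.2266]
orientation: [-180.0, -0.0, 0.0]
force: [0.7, 1.3, -0.1]
opening: 0.0602
gripper_force: 0.0
```

Request:
apply_moves([
  {"fingers": 60,"delta_pos": [151,211,0],"angular": [0,0,0]},
  {"fingers": 60,"delta_pos": [151,211,0],"angular": [0,0,0]},
  {"fingers": 60,"delta_pos": [151,211,0],"angular": [0,0,0]},
  {"fingers": 60,"delta_pos": [151,211,0],"angular": [0,0,0]},
  {"fingers": 60,"delta_pos": [151,211,0],"angular": [0,0,0]},
  {"fingers": 60,"delta_pos": [151,211,67],"angular": [0,0,0]},
  {"fingers": 60,"delta_pos": [151,211,67],"angular": [0,0,0]},
  {"fingers": 60,"delta_pos": [151,211,67],"angular": [0,0,0]},
])

```text
clock: 1.9
tool_pos: [0.6007, 0.0356, 0.1558]
orientation: [179.9, 0.4, -0.1]
force: [-0.1, 0.2, 0.4]
opening: 0.06
gripper_force: 0.0
```

Run:
```python
from h import *
print(ctrl.get_obs()["tool_pos"])
cv2.imwrite("pics/s1.png",cv2.cvtColor(ctrl.snapshot("side"),cv2.COLOR_RGB2BGR))
g=cv2.imread("pics/s1.png")[120:260,180:330];cv2.imwrite("pics/s1c.png",cv2.resize(g,None,fx=4,fy=4,interpolation=2))
```

```text
[0.60069135 0.03562145 0.15577682]
```

View pics/s1c.png

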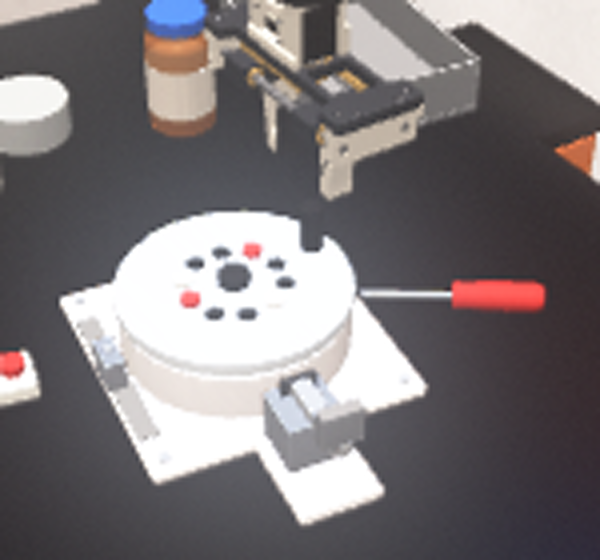

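Request:
apply_moves([
  {"fingers": 60,"delta_pos": [2,0,34],"angular": [0,0,0]},
  {"fingers": 60,"delta_pos": [2,0,69],"angular": [0,0,0]},
  {"fingers": 60,"delta_pos": [2,0,69],"angular": [0,0,0]},
  {"fingers": 12,"delta_pos": [2,0,69],"angular": [0,0,0]},
  {"fingers": 12,"delta_pos": [2,0,69],"angular": [0,0,0]},
  {"fingers": 12,"delta_pos": [2,0,69],"angular": [0,0,0]},
  {"fingers": 12,"delta_pos": [2,0,69],"angular": [0,0,0]},
  {"fingers": 12,"delta_pos": [2,0,69],"angular": [0,0,0]},
])

```text
clock: 2.75
tool_pos: [0.6051, 0.0372, 0.0915]
orientation: [-180.0, -0.1, 0.0]
force: [0.2, -0.6, 0.4]
opening: 0.0254
gripper_force: 0.0
```

Run:
```python
from h import *
o=ctrl.get_obs()
print(o["tool_pos"],o["force"],o["opening"],o["gripper_force"])
```

```text
[0.60510339 0.03723294 0.09147012] [ 0.2470022  -0.63340077  0.40969589] 0.02542340865564672 0.0
```

Request:
apply_moves([
  {"fingers": 12,"delta_pos": [0,0,0],"angular": [0,0,0]},
  {"fingers": 12,"delta_pos": [0,0,0],"angular": [0,0,0]},
  {"fingers": 12,"delta_pos": [0,0,0],"angular": [0,0,0]},
])

```text
clock: 3.05
tool_pos: [0.605, 0.0371, 0.0911]
orientation: [180.0, -0.0, 0.0]
force: [-2.1, 0.6, 6.0]
opening: 0.0193
gripper_force: 30.0
```

Run:
```python
from h import *
o=ctrl.get_obs()
print(o["tool_pos"],o["force"],o["opening"],o["gripper_force"])
```

```text
[0.60496855 0.03710213 0.09107593] [-2.10131076  0.6459567   6.04310532] 0.019288386993540935 30.001093447208405
```

Run:
```python
from h import *
R=78
for s in range(0,28):
    a0=3+12*s; a=np.radians([a0+3*k for k in range(5)])
    r=[lambda q:q]; 
    x=np.round(R*np.cos(a),1);y=np.round(-R*np.sin(a),1)
    print(a0,[[round(float(x[k]-x[0]),1),round(float(y[k]-y[0]),1)] for k in range(1,5)])
```

```text
3 [[-0.3, -4.1], [-0.9, -8.1], [-1.6, -12.1], [-2.6, -16.1]]
15 [[-1.1, -3.9], [-2.5, -7.8], [-4.0, -11.5], [-5.8, -15.2]]
27 [[-2.0, -3.6], [-4.1, -7.1], [-6.4, -10.4], [-8.9, -13.7]]
39 [[-2.6, -3.1], [-5.4, -6.1], [-8.4, -8.9], [-11.5, -11.5]]
51 [[-3.3, -2.5], [-6.6, -4.8], [-10.1, -6.9], [-13.7, -8.9]]
63 [[-3.7, -1.8], [-7.4, -3.3], [-11.3, -4.7], [-15.2, -5.8]]
75 [[-4.0, -1.0], [-8.0, -1.7], [-12.0, -2.3], [-16.1, -2.6]]
87 [[-4.1, -0.1], [-8.2, 0.0], [-12.3, 0.3], [-16.3, 0.9]]
99 [[-4.0, 0.7], [-8.0, 1.7], [-11.9, 2.8], [-15.8, 4.2]]
111 [[-3.7, 1.5], [-7.4, 3.3], [-11.0, 5.3], [-14.5, 7.4]]
123 [[-3.3, 2.3], [-6.6, 4.8], [-9.7, 7.4], [-12.7, 10.2]]
135 [[-2.8, 3.0], [-5.4, 6.1], [-7.9, 9.4], [-10.2, 12.7]]
147 [[-2.1, 3.5], [-4.1, 7.1], [-5.9, 10.8], [-7.4, 14.5]]
159 [[-1.4, 3.9], [-2.5, 7.8], [-3.5, 11.8], [-4.2, 15.8]]
171 [[-0.6, 4.0], [-0.9, 8.1], [-1.0, 12.2], [-0.9, 16.3]]
183 [[0.3, 4.1], [0.9, 8.1], [1.6, 12.1], [2.6, 16.1]]
195 [[1.1, 3.9], [2.5, 7.8], [4.0, 11.5], [5.8, 15.2]]
207 [[2.0, 3.6], [4.1, 7.1], [6.4, 10.4], [8.9, 13.7]]
219 [[2.6, 3.1], [5.4, 6.1], [8.4, 8.9], [11.5, 11.5]]
231 [[3.3, 2.5], [6.6, 4.8], [10.1, 6.9], [13.7, 8.9]]
243 [[3.7, 1.8], [7.4, 3.3], [11.3, 4.7], [15.2, 5.8]]
255 [[4.0, 1.0], [8.0, 1.7], [12.0, 2.3], [16.1, 2.6]]
267 [[4.1, 0.1], [8.2, 0.0], [12.3, -0.3], [16.3, -0.9]]
279 [[4.0, -0.7], [8.0, -1.7], [11.9, -2.8], [15.8, -4.2]]
291 [[3.7, -1.5], [7.4, -3.3], [11.0, -5.3], [14.5, -7.4]]
303 [[3.3, -2.3], [6.6, -4.8], [9.7, -7.4], [12.7, -10.2]]
315 [[2.8, -3.0], [5.4, -6.1], [7.9, -9.4], [10.2, -12.7]]
327 [[2.1, -3.5], [4.1, -7.1], [5.9, -10.8], [7.4, -14.5]]
```

Request:
apply_moves([
  {"fingers": 12,"delta_pos": [-0.3,-4.1,0],"angular": [0,0,0]},
  {"fingers": 12,"delta_pos": [-0.9,-8.1,0],"angular": [0,0,0]},
  {"fingers": 12,"delta_pos": [-1.6,-12.1,0],"angular": [0,0,0]},
  {"fingers": 12,"delta_pos": [-2.6,-16.1,0],"angular": [0,0,0]},
])

```text
clock: 3.45
tool_pos: [0.6026, 0.0531, 0.0911]
orientation: [180.0, -0.0, 0.0]
force: [-0.5, -1.1, 4.6]
opening: 0.0193
gripper_force: 30.0
```

Request:
apply_moves([
  {"fingers": 12,"delta_pos": [-1.1,-3.9,0],"angular": [0,0,0]},
  {"fingers": 12,"delta_pos": [-2.5,-7.8,0],"angular": [0,0,0]},
  {"fingers": 12,"delta_pos": [-4,-11.5,0],"angular": [0,0,0]},
  {"fingers": 12,"delta_pos": [-5.8,-15.2,0],"angular": [0,0,0]},
])

```text
clock: 3.85
tool_pos: [0.5969, 0.0684, 0.0911]
orientation: [180.0, -0.1, 0.0]
force: [0.8, -0.5, 5.4]
opening: 0.0191
gripper_force: 30.0
```

Request:
apply_moves([
  {"fingers": 12,"delta_pos": [-2,-3.6,0],"angular": [0,0,0]},
  {"fingers": 12,"delta_pos": [-4.1,-7.1,0],"angular": [0,0,0]},
  {"fingers": 12,"delta_pos": [-6.4,-10.4,0],"angular": [0,0,0]},
  {"fingers": 12,"delta_pos": [-8.9,-13.7,0],"angular": [0,0,0]},
])

```text
clock: 4.25
tool_pos: [0.588, 0.0823, 0.0911]
orientation: [-180.0, -0.1, 0.0]
force: [-0.1, -1.1, 5.4]
opening: 0.0194
gripper_force: 30.0
```

Request:
apply_moves([
  {"fingers": 12,"delta_pos": [-2.6,-3.1,0],"angular": [0,0,0]},
  {"fingers": 12,"delta_pos": [-5.4,-6.1,0],"angular": [0,0,0]},
  {"fingers": 12,"delta_pos": [-8.4,-8.9,0],"angular": [0,0,0]},
  {"fingers": 12,"delta_pos": [-11.5,-11.5,0],"angular": [0,0,0]},
])

```text
clock: 4.65
tool_pos: [0.5765, 0.0939, 0.091]
orientation: [-180.0, -0.1, 0.0]
force: [0.5, 0.2, 5.5]
opening: 0.0194
gripper_force: 30.0
```

Request:
apply_moves([
  {"fingers": 12,"delta_pos": [-3.3,-2.5,0],"angular": [0,0,0]},
  {"fingers": 12,"delta_pos": [-6.6,-4.8,0],"angular": [0,0,0]},
  {"fingers": 12,"delta_pos": [-10.1,-6.9,0],"angular": [0,0,0]},
  {"fingers": 12,"delta_pos": [-13.7,-8.9,0],"angular": [0,0,0]},
])

```text
clock: 5.05
tool_pos: [0.5629, 0.103, 0.0911]
orientation: [-180.0, -0.1, 0.0]
force: [0.6, -0.3, 5.4]
opening: 0.0194
gripper_force: 30.0
```

Request:
apply_moves([
  {"fingers": 12,"delta_pos": [-3.7,-1.8,0],"angular": [0,0,0]},
  {"fingers": 12,"delta_pos": [-7.4,-3.3,0],"angular": [0,0,0]},
  {"fingers": 12,"delta_pos": [-11.3,-4.7,0],"angular": [0,0,0]},
  {"fingers": 12,"delta_pos": [-15.2,-5.8,0],"angular": [0,0,0]},
])

```text
clock: 5.45
tool_pos: [0.5477, 0.1089, 0.091]
orientation: [-180.0, -0.1, 0.0]
force: [0.7, 0.0, 5.5]
opening: 0.0194
gripper_force: 30.0
```

Request:
apply_moves([
  {"fingers": 12,"delta_pos": [-4,-1,0],"angular": [0,0,0]},
  {"fingers": 12,"delta_pos": [-8,-1.7,0],"angular": [0,0,0]},
  {"fingers": 12,"delta_pos": [-12,-2.3,0],"angular": [0,0,0]},
  {"fingers": 12,"delta_pos": [-16.1,-2.6,0],"angular": [0,0,0]},
])

```text
clock: 5.85
tool_pos: [0.5315, 0.1116, 0.091]
orientation: [-179.9, -0.1, 0.0]
force: [1.2, 1.6, 5.0]
opening: 0.0194
gripper_force: 30.0
```

Request:
apply_moves([
  {"fingers": 12,"delta_pos": [-4.1,-0.1,0],"angular": [0,0,0]},
  {"fingers": 12,"delta_pos": [-8.2,0,0],"angular": [0,0,0]},
  {"fingers": 12,"delta_pos": [-12.3,0.3,0],"angular": [0,0,0]},
  {"fingers": 12,"delta_pos": [-16.3,0.9,0],"angular": [0,0,0]},
])

```text
clock: 6.25
tool_pos: [0.5153, 0.1108, 0.0911]
orientation: [-179.9, -0.1, 0.0]
force: [1.1, 2.1, 6.3]
opening: 0.0193
gripper_force: 30.0
```

Request:
apply_moves([
  {"fingers": 12,"delta_pos": [-4,0.7,0],"angular": [0,0,0]},
  {"fingers": 12,"delta_pos": [-8,1.7,0],"angular": [0,0,0]},
  {"fingers": 12,"delta_pos": [-11.9,2.8,0],"angular": [0,0,0]},
  {"fingers": 12,"delta_pos": [-15.8,4.2,0],"angular": [0,0,0]},
])

```text
clock: 6.65
tool_pos: [0.4994, 0.1066, 0.091]
orientation: [-179.9, -0.1, 0.0]
force: [0.3, 2.3, 5.3]
opening: 0.0194
gripper_force: 30.0
```

Request:
apply_moves([
  {"fingers": 12,"delta_pos": [-3.7,1.5,0],"angular": [0,0,0]},
  {"fingers": 12,"delta_pos": [-7.4,3.3,0],"angular": [0,0,0]},
  {"fingers": 12,"delta_pos": [-11,5.3,0],"angular": [0,0,0]},
  {"fingers": 12,"delta_pos": [-14.5,7.4,0],"angular": [0,0,0]},
])

```text
clock: 7.05
tool_pos: [0.4848, 0.0992, 0.091]
orientation: [-179.9, -0.1, 0.0]
force: [-1.1, 2.8, 6.7]
opening: 0.0192
gripper_force: 30.0
```

Request:
apply_moves([
  {"fingers": 12,"delta_pos": [-3.3,2.3,0],"angular": [0,0,0]},
  {"fingers": 12,"delta_pos": [-6.6,4.8,0],"angular": [0,0,0]},
  {"fingers": 12,"delta_pos": [-9.7,7.4,0],"angular": [0,0,0]},
  {"fingers": 12,"delta_pos": [-12.7,10.2,0],"angular": [0,0,0]},
])

```text
clock: 7.45
tool_pos: [0.472, 0.0889, 0.091]
orientation: [-179.9, -0.1, 0.0]
force: [-0.5, 2.5, 6.5]
opening: 0.0192
gripper_force: 30.0
```

Request:
apply_moves([
  {"fingers": 12,"delta_pos": [-2.8,3,0],"angular": [0,0,0]},
  {"fingers": 12,"delta_pos": [-5.4,6.1,0],"angular": [0,0,0]},
  {"fingers": 12,"delta_pos": [-7.9,9.4,0],"angular": [0,0,0]},
  {"fingers": 12,"delta_pos": [-10.2,12.7,0],"angular": [0,0,0]},
])

```text
clock: 7.85
tool_pos: [0.4616, 0.0761, 0.091]
orientation: [-179.9, -0.1, 0.0]
force: [-2.3, 2.6, 7.5]
opening: 0.0195
gripper_force: 30.0
```

Request:
apply_moves([
  {"fingers": 12,"delta_pos": [-2.1,3.5,0],"angular": [0,0,0]},
  {"fingers": 12,"delta_pos": [-4.1,7.1,0],"angular": [0,0,0]},
  {"fingers": 12,"delta_pos": [-5.9,10.8,0],"angular": [0,0,0]},
  {"fingers": 12,"delta_pos": [-7.4,14.5,0],"angular": [0,0,0]},
])

```text
clock: 8.25
tool_pos: [0.4541, 0.0614, 0.091]
orientation: [-180.0, -0.0, 0.0]
force: [-2.6, 2.5, 7.8]
opening: 0.0192
gripper_force: 30.0
```

Request:
apply_moves([
  {"fingers": 12,"delta_pos": [-1.4,3.9,0],"angular": [0,0,0]},
  {"fingers": 12,"delta_pos": [-2.5,7.8,0],"angular": [0,0,0]},
  {"fingers": 12,"delta_pos": [-3.5,11.8,0],"angular": [0,0,0]},
  {"fingers": 12,"delta_pos": [-4.2,15.8,0],"angular": [0,0,0]},
])

```text
clock: 8.65
tool_pos: [0.4499, 0.0455, 0.091]
orientation: [-180.0, -0.0, 0.0]
force: [-2.3, 1.8, 8.6]
opening: 0.0195
gripper_force: 30.0
```

Request:
apply_moves([
  {"fingers": 12,"delta_pos": [-0.6,4,0],"angular": [0,0,0]},
  {"fingers": 12,"delta_pos": [-0.9,8.1,0],"angular": [0,0,0]},
  {"fingers": 12,"delta_pos": [-1,12.2,0],"angular": [0,0,0]},
  {"fingers": 12,"delta_pos": [-0.9,16.3,0],"angular": [0,0,0]},
])

```text
clock: 9.05
tool_pos: [0.4492, 0.0291, 0.091]
orientation: [-180.0, -0.0, 0.0]
force: [-1.0, 1.3, 8.4]
opening: 0.0196
gripper_force: 30.0
```

Request:
apply_moves([
  {"fingers": 12,"delta_pos": [0.3,4.1,0],"angular": [0,0,0]},
  {"fingers": 12,"delta_pos": [0.9,8.1,0],"angular": [0,0,0]},
  {"fingers": 12,"delta_pos": [1.6,12.1,0],"angular": [0,0,0]},
  {"fingers": 12,"delta_pos": [2.6,16.1,0],"angular": [0,0,0]},
])

```text
clock: 9.45
tool_pos: [0.4518, 0.0129, 0.091]
orientation: [-180.0, -0.0, 0.0]
force: [-1.0, 0.7, 7.2]
opening: 0.0194
gripper_force: 30.0
```

Request:
apply_moves([
  {"fingers": 12,"delta_pos": [1.1,3.9,0],"angular": [0,0,0]},
  {"fingers": 12,"delta_pos": [2.5,7.8,0],"angular": [0,0,0]},
  {"fingers": 12,"delta_pos": [4,11.5,0],"angular": [0,0,0]},
  {"fingers": 12,"delta_pos": [5.8,15.2,0],"angular": [0,0,0]},
])

```text
clock: 9.85
tool_pos: [0.4577, -0.0021, 0.091]
orientation: [-180.0, -0.1, 0.0]
force: [-3.1, 4.2, 9.5]
opening: 0.019
gripper_force: 30.0
```

Request:
apply_moves([
  {"fingers": 12,"delta_pos": [2,3.6,0],"angular": [0,0,0]},
  {"fingers": 12,"delta_pos": [4.1,7.1,0],"angular": [0,0,0]},
  {"fingers": 12,"delta_pos": [6.4,10.4,0],"angular": [0,0,0]},
  {"fingers": 12,"delta_pos": [8.9,13.7,0],"angular": [0,0,0]},
])

```text
clock: 10.25
tool_pos: [0.466, -0.0149, 0.091]
orientation: [-179.9, -0.0, -0.0]
force: [-5.0, 8.3, 10.9]
opening: 0.0198
gripper_force: 30.0
```

Request:
apply_moves([
  {"fingers": 12,"delta_pos": [2.6,3.1,0],"angular": [0,0,0]},
  {"fingers": 12,"delta_pos": [5.4,6.1,0],"angular": [0,0,0]},
  {"fingers": 12,"delta_pos": [8.4,8.9,0],"angular": [0,0,0]},
  {"fingers": 12,"delta_pos": [11.5,11.5,0],"angular": [0,0,0]},
])

```text
clock: 10.65
tool_pos: [0.4783, -0.0273, 0.091]
orientation: [-180.0, -0.1, 0.0]
force: [-1.3, 2.2, 8.0]
opening: 0.0192
gripper_force: 30.0
```

Run:
```python
from h import *
R=78
for a0 in range(231,200,-3):
    a=np.radians([a0,a0-1.5,a0-3])
    x=np.round(R*np.cos(a),1);y=np.round(-R*np.sin(a),1)
    print(a0,[[round(float(x[k]-x[0]),1),round(float(y[k]-y[0]),1)] for k in (1,2)])
```

```text
231 [[-1.6, -1.3], [-3.1, -2.6]]
228 [[-1.5, -1.4], [-3.0, -2.8]]
225 [[-1.4, -1.5], [-2.8, -3.0]]
222 [[-1.3, -1.5], [-2.6, -3.1]]
219 [[-1.3, -1.6], [-2.5, -3.3]]
216 [[-1.2, -1.6], [-2.3, -3.3]]
213 [[-1.1, -1.7], [-2.1, -3.5]]
210 [[-1.0, -1.8], [-2.0, -3.6]]
207 [[-0.9, -1.8], [-1.8, -3.7]]
204 [[-0.8, -1.9], [-1.5, -3.7]]
201 [[-0.7, -2.0], [-1.4, -3.9]]
```

Request:
apply_moves([
  {"fingers": 12,"delta_pos": [-1.6,-1.3,0],"angular": [0,0,0]},
  {"fingers": 12,"delta_pos": [-3.1,-2.6,0],"angular": [0,0,0]},
])

```text
clock: 10.85
tool_pos: [0.4754, -0.0249, 0.091]
orientation: [-180.0, -0.1, 0.0]
force: [0.4, -1.3, 6.3]
opening: 0.0193
gripper_force: 30.0
```

Request:
apply_moves([
  {"fingers": 12,"delta_pos": [-1.5,-1.4,0],"angular": [0,0,0]},
  {"fingers": 12,"delta_pos": [-3,-2.8,0],"angular": [0,0,0]},
])

```text
clock: 11.05
tool_pos: [0.4723, -0.0219, 0.091]
orientation: [-180.0, -0.1, 0.0]
force: [1.1, -1.1, 5.5]
opening: 0.0196
gripper_force: 30.0
```

Request:
apply_moves([
  {"fingers": 12,"delta_pos": [-1.4,-1.5,0],"angular": [0,0,0]},
  {"fingers": 12,"delta_pos": [-2.8,-3,0],"angular": [0,0,0]},
])

```text
clock: 11.25
tool_pos: [0.4698, -0.0193, 0.0911]
orientation: [180.0, -0.1, 0.0]
force: [4.9, -6.7, 2.8]
opening: 0.0196
gripper_force: 30.0
```

Request:
apply_moves([
  {"fingers": 12,"delta_pos": [-1.3,-1.5,0],"angular": [0,0,0]},
  {"fingers": 12,"delta_pos": [-2.6,-3.1,0],"angular": [0,0,0]},
])

```text
clock: 11.45
tool_pos: [0.4675, -0.0167, 0.0911]
orientation: [179.9, -0.1, 0.1]
force: [6.6, -10.1, 2.9]
opening: 0.0197
gripper_force: 30.0
```

Request:
apply_moves([
  {"fingers": 12,"delta_pos": [-1.3,-1.6,0],"angular": [0,0,0]},
  {"fingers": 12,"delta_pos": [-2.5,-3.3,0],"angular": [0,0,0]},
])

```text
clock: 11.65
tool_pos: [0.4651, -0.0137, 0.0911]
orientation: [179.9, -0.1, 0.1]
force: [6.8, -10.4, 1.7]
opening: 0.0193
gripper_force: 30.0
```

Request:
apply_moves([
  {"fingers": 12,"delta_pos": [-1.2,-1.6,0],"angular": [0,0,0]},
  {"fingers": 12,"delta_pos": [-2.3,-3.3,0],"angular": [0,0,0]},
])

```text
clock: 11.85
tool_pos: [0.4626, -0.0104, 0.0911]
orientation: [179.9, -0.1, 0.0]
force: [6.0, -9.9, 3.2]
opening: 0.0195
gripper_force: 30.0
```

Request:
apply_moves([
  {"fingers": 12,"delta_pos": [-1.1,-1.7,0],"angular": [0,0,0]},
  {"fingers": 12,"delta_pos": [-2.1,-3.5,0],"angular": [0,0,0]},
])

```text
clock: 12.05
tool_pos: [0.4602, -0.0066, 0.0911]
orientation: [179.9, -0.1, 0.0]
force: [3.3, -7.0, 5.3]
opening: 0.0194
gripper_force: 30.0
```

Request:
apply_moves([
  {"fingers": 12,"delta_pos": [-1,-1.8,0],"angular": [0,0,0]},
  {"fingers": 12,"delta_pos": [-2,-3.6,0],"angular": [0,0,0]},
])

```text
clock: 12.25
tool_pos: [0.4579, -0.0026, 0.091]
orientation: [180.0, -0.1, 0.0]
force: [2.1, -2.4, 7.1]
opening: 0.0194
gripper_force: 30.0
```

Request:
apply_moves([
  {"fingers": 12,"delta_pos": [-0.9,-1.8,0],"angular": [0,0,0]},
  {"fingers": 12,"delta_pos": [-1.8,-3.7,0],"angular": [0,0,0]},
])

```text
clock: 12.45
tool_pos: [0.456, 0.0014, 0.091]
orientation: [-180.0, -0.1, 0.0]
force: [0.0, -0.4, 7.0]
opening: 0.0194
gripper_force: 30.0
```

Request:
apply_moves([
  {"fingers": 12,"delta_pos": [-0.8,-1.9,0],"angular": [0,0,0]},
  {"fingers": 12,"delta_pos": [-1.5,-3.7,0],"angular": [0,0,0]},
])

```text
clock: 12.65
tool_pos: [0.4544, 0.0052, 0.091]
orientation: [-180.0, -0.1, 0.0]
force: [0.3, -0.3, 7.8]
opening: 0.0194
gripper_force: 30.0
```

Request:
apply_moves([
  {"fingers": 12,"delta_pos": [1.6,3.8,0],"angular": [0,0,0]},
  {"fingers": 12,"delta_pos": [3.3,7.5,0],"angular": [0,0,0]},
  {"fingers": 12,"delta_pos": [4.9,10.5,0],"angular": [0,0,0]},
  {"fingers": 12,"delta_pos": [6.7,13.4,0],"angular": [0,0,0]},
  {"fingers": 12,"delta_pos": [8.9,16.8,0],"angular": [0,0,0]},
  {"fingers": 12,"delta_pos": [10.9,19.5,0],"angular": [0,0,0]},
  {"fingers": 12,"delta_pos": [10.9,19.5,0],"angular": [0,0,0]},
  {"fingers": 12,"delta_pos": [10.9,19.5,0],"angular": [0,0,0]},
  {"fingers": 12,"delta_pos": [10.9,19.5,0],"angular": [0,0,0]},
  {"fingers": 12,"delta_pos": [10.9,19.5,0],"angular": [0,0,0]},
])

```text
clock: 13.65
tool_pos: [0.4657, -0.0145, 0.091]
orientation: [180.0, -0.1, 0.0]
force: [1.2, -2.8, 6.2]
opening: 0.0192
gripper_force: 30.0
```

Request:
apply_moves([
  {"fingers": 12,"delta_pos": [0,0,0],"angular": [0,0,0]},
  {"fingers": 50,"delta_pos": [0,0,0],"angular": [0,0,0]},
  {"fingers": 50,"delta_pos": [0,0,0],"angular": [0,0,0]},
  {"fingers": 50,"delta_pos": [0,0,0],"angular": [0,0,0]},
  {"fingers": 50,"delta_pos": [0,0,0],"angular": [0,0,0]},
  {"fingers": 50,"delta_pos": [0,0,0],"angular": [0,0,0]},
  {"fingers": 50,"delta_pos": [0,0,-30],"angular": [0,0,0]},
  {"fingers": 50,"delta_pos": [0,0,-70],"angular": [0,0,0]},
  {"fingers": 50,"delta_pos": [0,0,-100],"angular": [0,0,0]},
  {"fingers": 50,"delta_pos": [0,0,-100],"angular": [0,0,0]},
])

```text
clock: 14.65
tool_pos: [0.4674, -0.0139, 0.1948]
orientation: [-179.9, -0.4, 0.0]
force: [-0.3, 0.5, -0.3]
opening: 0.05
gripper_force: 0.0
```

Run:
```python
from h import *
o=ctrl.get_obs();print(o["tool_pos"],o["force"],o["opening"])
cv2.imwrite("pics/s2.png",cv2.cvtColor(ctrl.snapshot("side"),cv2.COLOR_RGB2BGR))
g=cv2.imread("pics/s2.png")[110:260,180:330];cv2.imwrite("pics/s2c.png",cv2.resize(g,None,fx=4,fy=4,interpolation=2))
C=np.array([.5265,.033,0]);yb=np.array([.1355,.9908,0])
print("push start",C-yb*.205,"push end",C-yb*.183, (pix("side",C-yb*.205+[0,0,.105])-[180,110])*4,(pix("side",[.465,-.0137,.119])-[180,110])*4)
```

```text
[ 0.4674105  -0.01394334  0.1947616 ] [-0.3452213   0.52895854 -0.31024733] 0.05002120040682051
push start [ 0.4987225 -0.170114   0.       ] push end [ 0.5017035 -0.1483164  0.       ] [347.34724862 453.94773534] [195.48846492 337.3407841 ]
```

View pics/s2c.png

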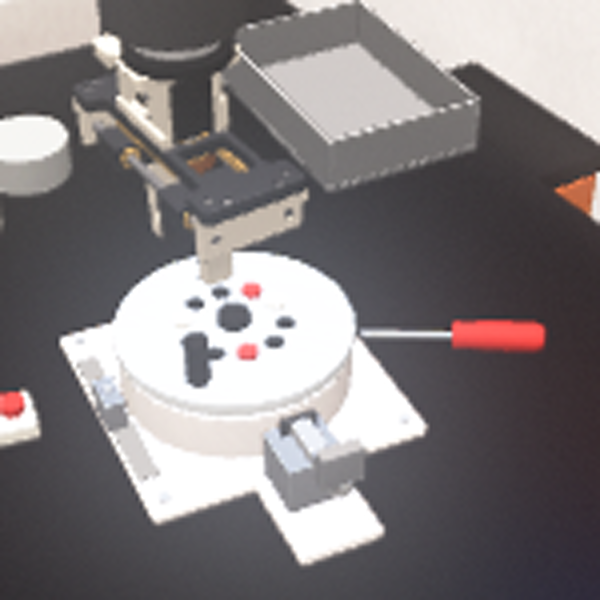

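Request:
apply_moves([
  {"fingers": 0,"delta_pos": [26,196,0],"angular": [0,0,7.8]},
  {"fingers": 0,"delta_pos": [26,196,0],"angular": [0,0,7.8]},
  {"fingers": 0,"delta_pos": [26,196,0],"angular": [0,0,7.8]},
  {"fingers": 0,"delta_pos": [26,196,0],"angular": [0,0,7.8]},
  {"fingers": 0,"delta_pos": [26,196,0],"angular": [0,0,7.8]},
  {"fingers": 0,"delta_pos": [26,196,0],"angular": [0,0,7.8]},
  {"fingers": 0,"delta_pos": [26,196,40],"angular": [0,0,7.8]},
  {"fingers": 0,"delta_pos": [26,196,80],"angular": [0,0,7.8]},
  {"fingers": 0,"delta_pos": [26,196,107],"angular": [0,0,7.8]},
  {"fingers": 0,"delta_pos": [26,196,107],"angular": [0,0,7.8]},
])

```text
clock: 15.7
tool_pos: [0.4878, -0.2088, 0.0797]
orientation: [-180.0, 0.4, -7.7]
force: [-0.3, -0.2, 0.5]
opening: 0.0006
gripper_force: 0.0
```

Request:
apply_moves([
  {"fingers": 0,"delta_pos": [0,0,0],"angular": [0,0,0]},
  {"fingers": 0,"delta_pos": [0,0,0],"angular": [0,0,0]},
  {"fingers": 0,"delta_pos": [0,0,0],"angular": [0,0,0]},
])

```text
clock: 16.0
tool_pos: [0.4922, -0.2103, 0.0853]
orientation: [-180.0, -0.2, -7.8]
force: [0.5, -0.0, -0.2]
opening: 0.0004
gripper_force: 0.0
```

Run:
```python
from h import *
o=ctrl.get_obs();print(o["tool_pos"],o["force"],o["opening"],o["orientation"])
cv2.imwrite("pics/s3.png",cv2.cvtColor(ctrl.snapshot("side"),cv2.COLOR_RGB2BGR))
g=cv2.imread("pics/s3.png")[130:280,190:340];cv2.imwrite("pics/s3c.png",cv2.resize(g,None,fx=4,fy=4,interpolation=2))
```

```text
[ 0.49217044 -0.21028379  0.08525949] [ 0.54911497 -0.00290002 -0.20174883] 0.00043962953779609604 [-1.79994756e+02 -1.69904532e-01 -7.75270932e+00]
```

View pics/s3c.png

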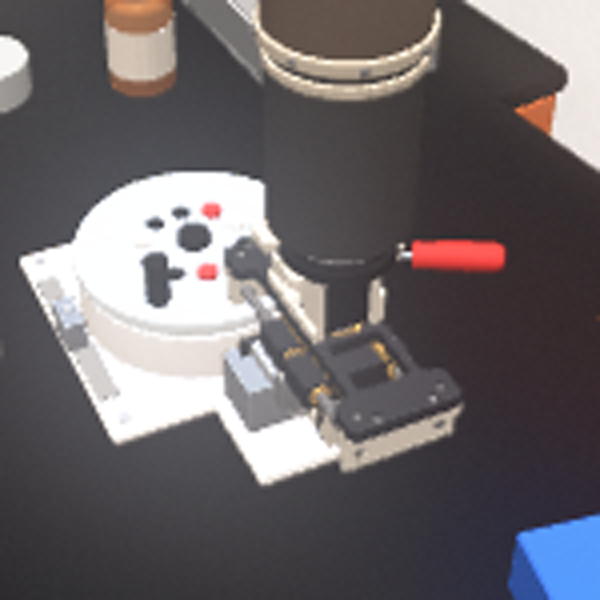

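Request:
apply_moves([
  {"fingers": 0,"delta_pos": [0,-4,0],"angular": [0,0,0]},
  {"fingers": 0,"delta_pos": [0,-8,0],"angular": [0,0,0]},
  {"fingers": 0,"delta_pos": [0,-12,0],"angular": [0,0,0]},
  {"fingers": 0,"delta_pos": [0,-16,0],"angular": [0,0,0]},
  {"fingers": 0,"delta_pos": [0,-19,0],"angular": [0,0,0]},
  {"fingers": 0,"delta_pos": [0,-22,0],"angular": [0,0,0]},
  {"fingers": 0,"delta_pos": [0,-25,0],"angular": [0,0,0]},
])

```text
clock: 16.75
tool_pos: [0.4944, -0.1855, 0.0835]
orientation: [180.0, 0.0, -7.8]
force: [-0.2, -1.6, -0.4]
opening: 0.0006
gripper_force: 1.6
```

Request:
apply_moves([
  {"fingers": 0,"delta_pos": [0,-2,0],"angular": [0,0,0]},
  {"fingers": 0,"delta_pos": [0,-4,0],"angular": [0,0,0]},
])

```text
clock: 16.95
tool_pos: [0.4949, -0.1819, 0.0836]
orientation: [180.0, 0.0, -7.8]
force: [0.0, -3.3, -0.3]
opening: 0.0003
gripper_force: 1.5
```

Request:
apply_moves([
  {"fingers": 0,"delta_pos": [0,-2,0],"angular": [0,0,0]},
  {"fingers": 0,"delta_pos": [0,-4,0],"angular": [0,0,0]},
])

```text
clock: 17.15
tool_pos: [0.4954, -0.1778, 0.0836]
orientation: [180.0, 0.0, -7.8]
force: [0.1, -1.5, -0.8]
opening: 0.0005
gripper_force: 1.5
```

Request:
apply_moves([
  {"fingers": 0,"delta_pos": [0,-1,0],"angular": [0,0,0]},
  {"fingers": 0,"delta_pos": [0,-2,0],"angular": [0,0,0]},
  {"fingers": 0,"delta_pos": [0,-3,0],"angular": [0,0,0]},
])

```text
clock: 17.45
tool_pos: [0.4959, -0.1748, 0.0836]
orientation: [180.0, -0.0, -7.8]
force: [0.6, -3.4, -1.0]
opening: 0.0005
gripper_force: 1.4
```

Run:
```python
from h import *
cv2.imwrite("pics/s4.png",cv2.cvtColor(ctrl.snapshot("side"),cv2.COLOR_RGB2BGR))
g=cv2.imread("pics/s4.png")[180:260,220:310];cv2.imwrite("pics/s4c.png",cv2.resize(g,None,fx=7,fy=7,interpolation=2))
```

```text
(no output)
```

View pics/s4c.png

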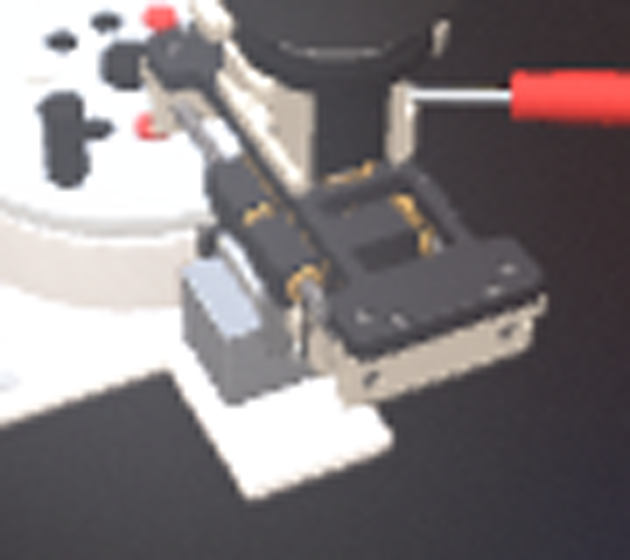

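Request:
apply_moves([
  {"fingers": 0,"delta_pos": [0,-1,0],"angular": [0,0,0]},
  {"fingers": 0,"delta_pos": [0,-2,0],"angular": [0,0,0]},
])

```text
clock: 17.7
tool_pos: [0.4961, -0.1728, 0.0836]
orientation: [180.0, -0.0, -7.8]
force: [-0.0, -3.3, 0.1]
opening: 0.0004
gripper_force: 1.4
```

Request:
apply_moves([
  {"fingers": 0,"delta_pos": [0,-1,0],"angular": [0,0,0]},
])

```text
clock: 17.8
tool_pos: [0.4963, -0.1718, 0.0836]
orientation: [180.0, -0.0, -7.8]
force: [0.5, -3.0, -0.4]
opening: 0.0006
gripper_force: 1.4
```

Request:
apply_moves([
  {"fingers": 0,"delta_pos": [0,-1,0],"angular": [0,0,0]},
])

```text
clock: 17.9
tool_pos: [0.4964, -0.1708, 0.0835]
orientation: [180.0, 0.0, -7.8]
force: [0.6, -3.7, -0.9]
opening: 0.0002
gripper_force: 1.4
```

Request:
apply_moves([
  {"fingers": 0,"delta_pos": [0,-1,0],"angular": [0,0,0]},
])

```text
clock: 18.0
tool_pos: [0.4965, -0.1698, 0.0835]
orientation: [-180.0, 0.0, -7.8]
force: [0.3, -3.6, -1.5]
opening: 0.0003
gripper_force: 1.4
```

Request:
apply_moves([
  {"fingers": 0,"delta_pos": [0,-1,0],"angular": [0,0,0]},
])

```text
clock: 18.1
tool_pos: [0.4967, -0.1688, 0.0836]
orientation: [-180.0, 0.0, -7.8]
force: [0.1, -2.5, -0.6]
opening: 0.0004
gripper_force: 1.4
```

Request:
apply_moves([
  {"fingers": 0,"delta_pos": [0,-0.5,0],"angular": [0,0,0]},
])

```text
clock: 18.2
tool_pos: [0.4968, -0.1683, 0.0836]
orientation: [-180.0, -0.0, -7.8]
force: [0.6, -3.0, -1.0]
opening: 0.0003
gripper_force: 1.4
```

Request:
apply_moves([
  {"fingers": 0,"delta_pos": [0,-1,0],"angular": [0,0,0]},
])

```text
clock: 18.3
tool_pos: [0.4969, -0.1674, 0.0836]
orientation: [180.0, 0.0, -7.8]
force: [-0.2, -2.9, -0.6]
opening: 0.0005
gripper_force: 1.4
```

Request:
apply_moves([
  {"fingers": 0,"delta_pos": [0,-1,0],"angular": [0,0,0]},
])

```text
clock: 18.4
tool_pos: [0.497, -0.1663, 0.0836]
orientation: [180.0, -0.0, -7.8]
force: [-0.0, -4.2, -0.5]
opening: 0.0002
gripper_force: 1.4
```

Request:
apply_moves([
  {"fingers": 0,"delta_pos": [0,-0.5,0],"angular": [0,0,0]},
])

```text
clock: 18.5
tool_pos: [0.4971, -0.1658, 0.0835]
orientation: [-180.0, 0.0, -7.8]
force: [0.3, -3.4, -0.7]
opening: 0.0002
gripper_force: 1.4
```

Request:
apply_moves([
  {"fingers": 0,"delta_pos": [0,-1,0],"angular": [0,0,0]},
])

```text
clock: 18.6
tool_pos: [0.4972, -0.1649, 0.0835]
orientation: [180.0, 0.0, -7.8]
force: [0.1, -2.4, -0.5]
opening: 0.0006
gripper_force: 1.4
```

Request:
apply_moves([
  {"fingers": 0,"delta_pos": [0,-1,0],"angular": [0,0,0]},
])

```text
clock: 18.7
tool_pos: [0.4973, -0.1639, 0.0836]
orientation: [180.0, 0.0, -7.8]
force: [-0.0, -2.9, -0.8]
opening: 0.0006
gripper_force: 1.4
```

Request:
apply_moves([
  {"fingers": 0,"delta_pos": [0,-0.5,0],"angular": [0,0,0]},
])

```text
clock: 18.8
tool_pos: [0.4974, -0.1635, 0.0836]
orientation: [180.0, 0.0, -7.8]
force: [0.3, -5.8, -1.5]
opening: 0.0004
gripper_force: 3.1
```

Request:
apply_moves([
  {"fingers": 0,"delta_pos": [0,-0.5,0],"angular": [0,0,0]},
])

```text
clock: 18.9
tool_pos: [0.4974, -0.1634, 0.0836]
orientation: [180.0, 0.0, -7.8]
force: [0.5, -8.4, -2.1]
opening: 0.0002
gripper_force: 4.4
```

Request:
apply_moves([
  {"fingers": 0,"delta_pos": [0,-0.3,0],"angular": [0,0,0]},
])

```text
clock: 19.0
tool_pos: [0.4974, -0.1634, 0.0836]
orientation: [179.9, 0.0, -7.8]
force: [0.6, -10.4, -2.0]
opening: 0.0009
gripper_force: 4.8
```

Request:
apply_moves([
  {"fingers": 0,"delta_pos": [0,0,0],"angular": [0,0,0]},
  {"fingers": 0,"delta_pos": [0,0,0],"angular": [0,0,0]},
  {"fingers": 0,"delta_pos": [0,0,0],"angular": [0,0,0]},
  {"fingers": 0,"delta_pos": [0,5,0],"angular": [0,0,0]},
  {"fingers": 0,"delta_pos": [0,20,0],"angular": [0,0,0]},
  {"fingers": 0,"delta_pos": [0,50,0],"angular": [0,0,0]},
  {"fingers": 0,"delta_pos": [0,60,-40],"angular": [0,0,0]},
  {"fingers": 0,"delta_pos": [0,60,-85],"angular": [0,0,0]},
  {"fingers": 0,"delta_pos": [0,60,-120],"angular": [0,0,0]},
  {"fingers": 0,"delta_pos": [0,60,-120],"angular": [0,0,0]},
])

```text
clock: 20.0
tool_pos: [0.4923, -0.2227, 0.2091]
orientation: [180.0, -0.5, -7.8]
force: [0.8, 0.3, 0.1]
opening: 0.0003
gripper_force: 0.0
```

Run:
```python
from h import *
print(ctrl.get_obs()["force"])
cv2.imwrite("pics/s5.png",cv2.cvtColor(ctrl.snapshot("side"),cv2.COLOR_RGB2BGR))
g=cv2.imread("pics/s5.png")[170:260,200:310];cv2.imwrite("pics/s5c.png",cv2.resize(g,None,fx=6,fy=6,interpolation=2))
```

```text
[0.83264456 0.30804108 0.10028291]
```

View pics/s5c.png

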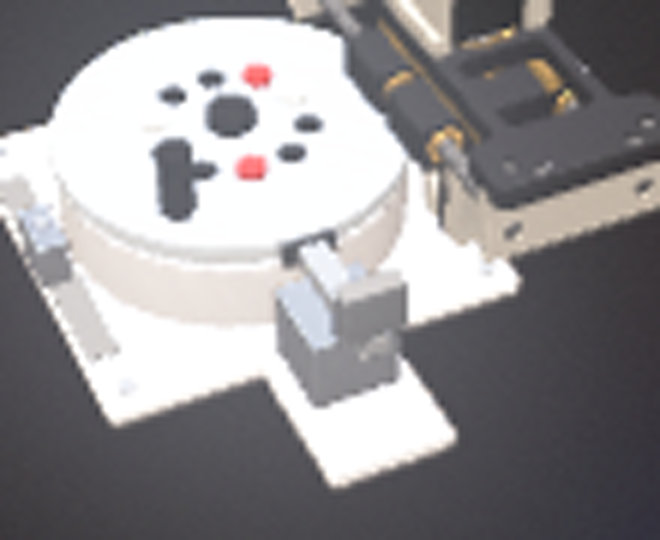

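The pad at (305,248) bears on the rim. The knob, with its top at (175,150), hasn't moved, and the gripper is clear.

```bash
python3 -c "
from plant import ctrl
print(ctrl.close_job())"
```

```text
the job is handed in; nothing more can be done
None
```

The carousel is stopped within about 1° of the middle of its tight spot (by the drag I measured), the brake pad is against the rim, the gripper is clear of everything, and the job was handed in at about 20 s; no verdict was returned.

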